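# Transfer tested gear motors to the carrying rack in order

### The arm

A 7-joint arm with a two-finger parallel gripper is mounted at the origin on the work surface. World frame = base frame: x ahead of the robot, y to its left, z up, the work surface at z = 0. Lengths are in m, angles in rad, forces in N, time in s.
With the tool pointing down it reaches from about 0.4 to 0.85 m from the base axis. Payload 4.4 kg.
Tool frame: the origin (TCP) lies on the centre line of the jaws, within the pads' length; the fingertips stand 11 mm ahead of it and the grasp point (between the pads) lies 8 mm behind it; z points along the fingers, y is the line along which they close (so a half turn about z gives the same grasp; the last joint's range is limited). The gripper opens to 94 mm and grips with 3 to 60 N. Pads are 16 mm wide; open, the fingers measure 119 mm over their backs; the gripper's body (75 mm by 177 mm) begins 78 mm behind the grasp point.
Start: joints at [-1.348, 0.628, 0.038, 1.517, -0.027, 0.996, -0.02], TCP at [0.185, 0.623, 0.189] pointing down, gripper open.
Joint ranges: [-3.06, 3.06], [-0.37, 2.12], [-1.25, 1.32], [0.18, 2.47], [-1.1, 4.24], [0.23, 1.98], [-2.94, 2.94]. Speed limits (rad/s): [2.57, 2.57, 3.14, 3.14, 3.14, 3.14, 3.14].

### API

Orientations are given as [roll, pitch, yaw] about the fixed x, y, z axes, in that order (R = Rz(yaw) Ry(pitch) Rx(roll)).
In Python, from station import readout, optics, order gives the robot as it stands.
- The arm moves only by the tool drive_tool, never from a script. Its argument "moves" is one flat list of numbers, 5 for each row, row after row: the closure in counts, from 0 (fully open) to 255 (shut), then the shift along the tool's x, y, z in m, then the turn about the tool's z in rad. A call has 1 to 20 rows; each row shifts and turns the commanded pose from where the row before left it, along the tool's axes as they then stand; what a row does not reach is not made up. A row lasts 1/8 s, in which the tool goes at most 62.5 mm and 10.7 degrees, less where a joint would pass 70% of its speed; a pose out of reach is approached as far as the arm can. A call with a gripper value outside its range is refused whole. The fingers move at their own pace and stop on an object; "grip_force" is the grip in N (left out, the last holds). Time passes only in rows, so rows that do not move let the fingers close. It gives the time, the measured TCP pose, the force, the opening and the grip force at its end, in the units of the state.
- readout.read_state(): the state, without advancing time (a new reading comes with each control period).
- optics.grab_frame(name): name is "side" or "top"; returns a dict with "frame" (384x512x3 uint8, red, green, blue), "z_map" (384x512 float32, m along the optical axis (not along the pixel's ray), 0 where there is no reading), "K" (3x3 intrinsics, pixels), "k1" (the pictures are not rectified: a ray, as slopes to the right and down, at radius r is drawn at 1 + k1 r^2 times it, then the intrinsics apply), "world_to_cam" (4x4, takes a point from world to camera coordinates). Camera axes: x right, y down, z forward; pixel columns grow to the right and rows downward; lengths in m; the calibration is good to about 2 mm. A picture is of the moment at which its call begins.
- order.hand_in(): hands the job in; it is judged then, once.
The state is a dict: "clock": time; "joint_positions": joint angles; "qd": joint speeds; "tau": joint torques, N m; "tcp_pos": TCP position; "tool_rot": TCP orientation; "ft_force": force on the tool from outside, world axes, zero at the start; "moment": the same for the moment, N m; "gripper_width": finger opening in m; "grasp_force": force on a finger pad.
Only numpy, scipy, OpenCV 4.12 (cv2) and the standard library are available. Lean on these libraries where they do the work, as an engineer would, in place of code of your own. Each camera call takes 0.05 s, during which the arm holds its last target. There are 200 camera calls.

### The job

The soak test is over: move the four gear motors from the test rail into the compartments of the carrying rack, one in each, keeping their order so that they still match the log: the motor nearest the rail's yellow end goes in the compartment nearest the rack's yellow handle, and so on along the row. Set each one down gently, standing upright with its shaft up, never tip one over, and let go of it. Leave the bottle, the wheel and the screwdriver where they are.

Things in the scene. Friction and masses are not known exactly. Their poses are not given: they have to be found in the camera images.
- motor_red: loose gear motor, 0.3 kg, standing upright, shaft up; its gearbox (upper part) and top face are red. 36 mm across: black end cap 0-14 mm, steel can 14-42 mm, red gearbox 42-70 mm up (the part to grip), then a 6 mm shaft up to 86 mm. Origin: centre of its underside; z up the shaft. Starts in the cradle with red tags.
- motor_blue: loose gear motor, 0.3 kg, standing upright, shaft up; its gearbox (upper part) and top face are blue. 36 mm across: black end cap 0-14 mm, steel can 14-42 mm, blue gearbox 42-70 mm up (the part to grip), then a 6 mm shaft up to 86 mm. Origin: centre of its underside; z up the shaft. Starts in the cradle with blue tags.
- motor_green: loose gear motor, 0.3 kg, standing upright, shaft up; its gearbox (upper part) and top face are green. 36 mm across: black end cap 0-14 mm, steel can 14-42 mm, green gearbox 42-70 mm up (the part to grip), then a 6 mm shaft up to 86 mm. Origin: centre of its underside; z up the shaft. Starts in the cradle with green tags.
- motor_black: loose gear motor, 0.3 kg, standing upright, shaft up; its gearbox (upper part) and top face are black. 36 mm across: black end cap 0-14 mm, steel can 14-42 mm, black gearbox 42-70 mm up (the part to grip), then a 6 mm shaft up to 86 mm. Origin: centre of its underside; z up the shaft. Starts in the cradle with black tags.
- cradle_red: fixed white cradle with two red tags, 78 x 54 mm, one of a row of four 61 mm apart on the aluminium test rail (top 20 mm above the bench). Origin: centre of its underside, on the rail. The red motor stands 8 mm above it between jaws 20 mm high: lift it straight out. Its y axis runs along the row towards the rail's yellow end plate (34 mm high): greatest y = first in the row.
- cradle_blue: fixed white cradle with two blue tags, 78 x 54 mm, one of a row of four 61 mm apart on the aluminium test rail (top 20 mm above the bench). Origin: centre of its underside, on the rail. The blue motor stands 8 mm above it between jaws 20 mm high: lift it straight out. Its y axis runs along the row towards the rail's yellow end plate (34 mm high): greatest y = first in the row.
- cradle_green: fixed white cradle with two green tags, 78 x 54 mm, one of a row of four 61 mm apart on the aluminium test rail (top 20 mm above the bench). Origin: centre of its underside, on the rail. The green motor stands 8 mm above it between jaws 20 mm high: lift it straight out. Its y axis runs along the row towards the rail's yellow end plate (34 mm high): greatest y = first in the row.
- cradle_black: fixed white cradle with two black tags, 78 x 54 mm, one of a row of four 61 mm apart on the aluminium test rail (top 20 mm above the bench). Origin: centre of its underside, on the rail. The black motor stands 8 mm above it between jaws 20 mm high: lift it straight out. Its y axis runs along the row towards the rail's yellow end plate (34 mm high): greatest y = first in the row.
- rack: fixed grey carrying rack, four compartments in a row, pink floor liner. Origin: centre of its underside; y along the row. Compartment centres: x = 0, y = +91.5, +30.5, -30.5, -91.5 mm; each 62 (x) by 58 mm (y) inside, floor 4 mm and wall tops 24 mm above the bench. End handles 34 mm high: one yellow, one grey; which is at +y varies.
- handle_yellow: yellow handle block, fixed to one end of the carrying rack (centre 130.5 mm from the rack's centre, along its +y or its -y), 68 x 14 x 34 mm high; it marks the rack's first compartment, the one next to it. Origin: centre of its underside.
- oil: small white bottle with red cap, 36 mm across, 85 mm tall, standing loose on the bench beyond the work; leave alone. Origin: centre of its underside.
- wheel: small wheel with black tyre and orange hub, 65 mm across, 26 mm thick, lying flat beyond the work; leave alone. Origin: centre of its underside.
- driver: screwdriver 170 mm long, lying on the bench beyond the work; leave alone. Origin: on the bench below about its middle; x along it.
There are look-alikes about, which are no part of the job. Several things have the shape of the handle_yellow; the one meant has the colours described above.

How it is judged:
By the outcome, as a careful person would: the job done as asked, in the order asked, and still so for the second after the job is handed in, with the robot touching nothing.
It also fails if it takes over 96 s, if anything falls off the work surface, if the arm or the gripper's body presses on something with over 40 N, if the wrist force passes 120 N, or if a joint passes its speed limit or range.

## Working session

There is one attempt and no reset: what is moved stays moved. The work goes in short steps, Python scripts to look and compute and a tool call to move; the robot and the scene stay as the last step left them, time stands still between calls to the robot, and variables do not carry over. Pictures are saved under pics/ and viewed, at most 14 in all, crops included, and the job is handed in when it is done.

Besides the shell and the picture viewer there is one more tool, called after "Emit:" by a JSON object that holds its "method" and its "body", one argument or row to a line. drive_tool: Moves the arm, as the interface text tells. Its arguments: {"type":"object","properties":{"moves":{"type":"array","items":{"type":"number"}},"grip_force":{"type":"number"}},"required":["moves"]}

```bash
mkdir -p pics; cat > h.py <<'E'
import numpy as np,cv2
from station import readout,optics,order
def grab(n,save=None):
    f=optics.grab_frame(n)
    if save: cv2.imwrite('pics/'+save,f['frame'][:,:,::-1])
    return f
def px2w(f,u,v,z=None,plane=None):
    K=f['K'];k=f['k1'];xd=np.array([(u-K[0,2])/K[0,0],(v-K[1,2])/K[1,1]]);x=xd.copy()
    for _ in range(30): x=xd/(1+k*(x@x))
    T=np.linalg.inv(f['world_to_cam']);d=T[:3,:3]@np.array([x[0],x[1],1]);c=T[:3,3]
    if plane is not None: return c+d*(plane-c[2])/d[2]
    if z is None: z=f['z_map'][int(round(v)),int(round(u))]
    return c+d*z
E
python3 - <<'E'
from h import *
for n in('top','side'):
    f=grab(n,n+'0.png');print(n,f['K'].tolist(),f['k1'],np.linalg.inv(f['world_to_cam']).round(3).tolist())
s=readout.read_state();print({k:np.round(v,3).tolist() for k,v in s.items()})
E
```

```text
top [[464.4372563272406, 0.0, 251.981437047997], [0.0, 464.4372563272406, 190.9839120985112], [0.0, 0.0, 1.0]] -0.0606768766330579 [[0.006, -0.991, 0.137, 0.42], [-1.0, -0.008, -0.013, -0.034], [0.014, -0.137, -0.991, 1.106], [0.0, 0.0, 0.0, 1.0]]
side [[478.3684918817727, 0.0, 256.7942772516966], [0.0, 478.3684918817727, 187.12522770678692], [0.0, 0.0, 1.0]] -0.08150728038122641 [[0.859, -0.265, 0.439, 0.072], [-0.512, -0.415, 0.752, -0.908], [-0.017, -0.87, -0.492, 0.625], [0.0, 0.0, 0.0, 1.0]]
{'clock': 0.1, 'joint_positions': [-1.348, 0.629, 0.038, 1.518, -0.027, 0.996, -0.02], 'qd': [-0.0, -0.002, 0.001, -0.002, -0.001, -0.001, 0.0], 'tau': [0.003, -55.079, 1.147, -18.712, -0.052, 0.019, 0.0], 'tcp_pos': [0.185, 0.623, 0.188], 'tool_rot': [-3.14, 0.0, 2.853], 'ft_force': [0.855, 0.304, -0.01], 'moment': [-0.014, 0.002, -0.007], 'grasp_force': 0.0, 'gripper_width': 0.094}
```

View pics/top0.png

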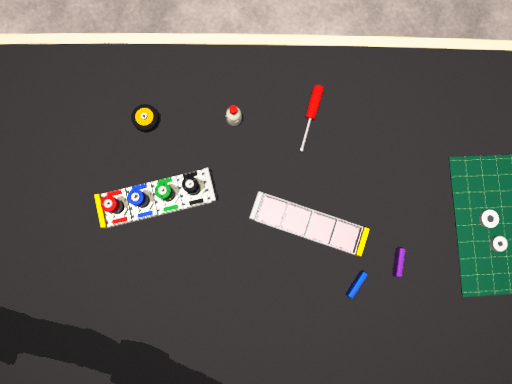

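View pics/side0.png

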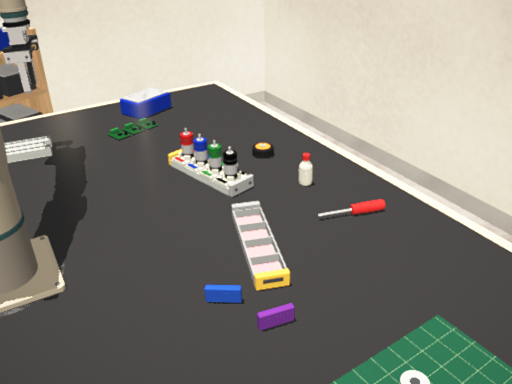

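The top view shows the rail, yellow end on the left (column 100, row 210), in the order red, blue, green, black. The rack is around (310,223), with its yellow handle on the right at (363,241). I'll enlarge both.

```bash
python3 - <<'E'
from h import *
im=cv2.imread('pics/top0.png')
a=cv2.resize(im[160:235,90:225],None,fx=5.5,fy=5.5,interpolation=cv2.INTER_CUBIC)
b=cv2.resize(im[185:260,242:377],None,fx=5.5,fy=5.5,interpolation=cv2.INTER_CUBIC)
cv2.imwrite('pics/a.png',a);cv2.imwrite('pics/b.png',b)
E
```

```text
(no output)
```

View pics/a.png

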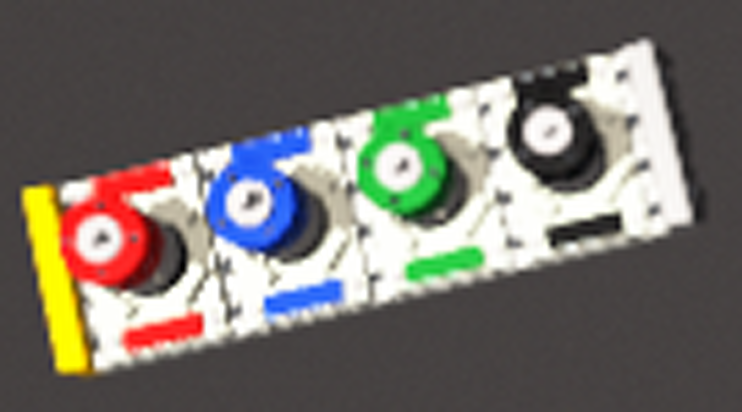

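View pics/b.png

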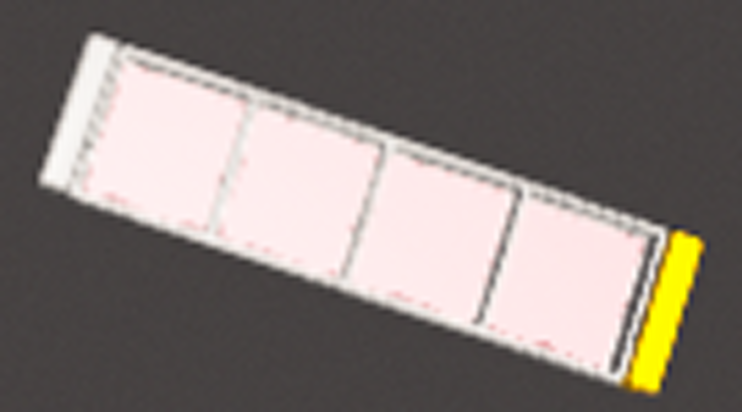

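The crop shows the shaft bosses at about (100,238) red, (248,203) blue, (402,166) green and (548,131) black. The rack dividers run (250,100)-(212,232), (383,147)-(345,278) and (519,190)-(480,322).

```bash
python3 - <<'E'
from h import *
f=grab('top')
A=lambda p,z:px2w(f,90+p[0]/5.5-.41,160+p[1]/5.5-.41,plane=z)
B=lambda p,z:px2w(f,242+p[0]/5.5-.41,185+p[1]/5.5-.41,plane=z)
M=np.array([A(p,.098) for p in[(100,238),(248,203),(402,166),(548,131)]]);print(M.round(4))
C=np.array([(A(p,.03)+A(q,.03))/2 for p,q in [((133,182),(163,333)),((272,147),(303,299)),((413,113),(445,264)),((550,80),(585,230))]]);print('crad',C.round(4))
for P in(M,C):
    t=np.array([1.5,.5,-.5,-1.5])*.061;d=(t[:,None]*P).sum(0)/(t@t);print(d,np.degrees(np.arctan2(d[1],d[0])),P.mean(0))
D=np.array([(B(p,.024)+B(q,.024))/2 for p,q in [((250,100),(212,232)),((383,147),(345,278)),((519,190),(480,322))]]);print(D.round(4),np.diff(D,axis=0))
d=D[0]-D[2];d/=np.linalg.norm(d[:2]);c=D.mean(0);print('u away from handle',d,np.degrees(np.arctan2(d[1],d[0])))
for k in(-91.5,-30.5,30.5,91.5):print((c+d*k/1e3).round(4))
# depth cross-check near top of motors & floor
for u,v in[(90+85/5.5,160+255/5.5),(90+235/5.5,160+220/5.5),(90+385/5.5,160+185/5.5)]:print(px2w(f,u,v).round(3))
for p in[(180,140),(300,190),(430,230),(560,280),(364,213)]:print(px2w(f,242+p[0]/5.5,185+p[1]/5.5).round(3))
E
```

```text
[[0.5309 0.2681 0.098 ]
 [0.5454 0.2095 0.098 ]
 [0.5607 0.1486 0.098 ]
 [0.5752 0.0907 0.098 ]]
crad [[0.5303 0.2677 0.03  ]
 [0.5455 0.2088 0.03  ]
 [0.5607 0.1491 0.03  ]
 [0.5756 0.0906 0.03  ]]
[-0.24342769  0.97230078  0.        ] 104.0557915789127 [0.55303445 0.17923513 0.098     ]
[-0.24755445  0.96850321  0.        ] 104.33810504969804 [0.55302172 0.17905752 0.03      ]
[[ 0.5143 -0.1223  0.024 ]
 [ 0.4948 -0.1789  0.024 ]
 [ 0.4767 -0.2364  0.024 ]] [[-0.01943943 -0.05653341  0.        ]
 [-0.01815429 -0.05757522  0.        ]]
u away from handle [0.31291109 0.94978242 0.        ] 71.76524597153289
[ 0.4666 -0.2661  0.024 ]
[ 0.4857 -0.2082  0.024 ]
[ 0.5048 -0.1502  0.024 ]
[ 0.5239 -0.0923  0.024 ]
[0.523 0.273 0.098]
[0.537 0.213 0.099]
[0.552 0.155 0.096]
[ 0.526 -0.103  0.003]
[ 0.505 -0.155  0.004]
[ 0.488 -0.211  0.005]
[ 0.466 -0.267  0.005]
[ 0.494 -0.18   0.023]
```

Emit:
{"method": "drive_tool", "body": {
  "moves": [0,0,0,0,0.1725,0,0,0,0,0.1725,0,0,0,0,0.1725,0,0,0,0,0.1725,0,0,0,0,0.1725,0,0,0,0,0.1725,0,-0.043,0.025,0,0,0,-0.043,0.025,0,0,0,-0.043,0.025,0,0,0,-0.043,0.025,0,0,0,-0.043,0.025,0,0,0,-0.043,0.025,0,0,0,-0.043,0.025,0,0,0,-0.043,0.025,0,0,0,-0.043,0.025,0,0,0,-0.043,0.025,0,0],
  "grip_force": 20
}}

```text
clock: 2.15
tcp_pos: [0.5334, 0.2661, 0.189]
tool_rot: [-3.141, -0.0, 1.818]
ft_force: [1.1, -0.0, -0.5]
gripper_width: 0.0938
grasp_force: 0.0
```

```bash
cat >> h.py <<'E'
PICK=dict(zip('rbgk',[(.5307,.2680),(.5454,.2091),(.5607,.1488),(.5753,.0907)]));YP=np.radians(104.2)
PLACE=dict(zip('rbgk',[(.4666,-.2661),(.4857,-.2082),(.5048,-.1502),(.5239,-.0923)]));YR=np.radians(71.8)
def go(x,y,z,yaw):
    "turn first, then shifts along the tool axes at the target yaw"
    s=readout.read_state();p=s['tcp_pos'];r=s['tool_rot']
    turn=(r[2]-yaw+np.pi)%(2*np.pi)-np.pi
    d=np.array([x-p[0],y-p[1]]);c,n=np.cos(yaw),np.sin(yaw)
    print('turn',round(turn,4),'x',round(d@[c,n],4),'y',round(d@[n,-c],4),'z',round(p[2]-z,4),'| tcp',np.round(p,4),np.round(r,3),'t',s['clock'],'w',round(s['gripper_width'],4),'F',np.round(s['ft_force'],1))
E
python3 - <<'E'
from h import *
go(*PICK['r'],.076,YP); grab('side','s1.png')
E
```

```text
turn -0.0007 x 0.0025 y -0.0022 z 0.113 | tcp [0.5334 0.2661 0.189 ] [-3.141 -0.     1.818] t 2.15 w 0.0938 F [ 1.1 -0.  -0.5]
```

View pics/s1.png

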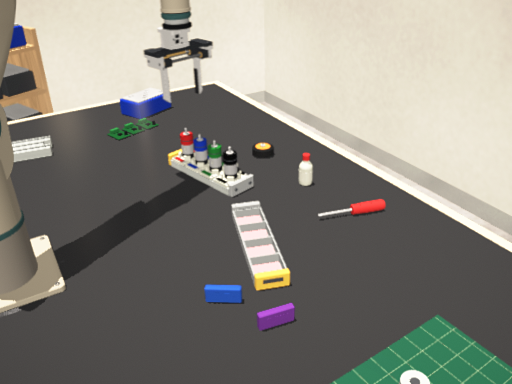

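The open gripper straddles the row direction above the red motor at (185,80), so I'll descend and grip.

Emit:
{"method": "drive_tool", "body": {
  "moves": [0,0.0025,-0.002,0.03,0,0,0,0,0.03,0,0,0,0,0.03,0,0,0,0,0.023,0,0,0,0,0,0,255,0,0,0,0,255,0,0,0,0,255,0,0,0,0,255,0,0,0,0,255,0,0,0,0,255,0,0,0,0,255,0,0,0,0]
}}

```text
clock: 3.7
tcp_pos: [0.5302, 0.2693, 0.0762]
tool_rot: [3.141, -0.0, 1.818]
ft_force: [0.8, 0.8, 0.8]
gripper_width: 0.0351
grasp_force: 20.0
```

```bash
python3 - <<'E'
from h import *
go(*PICK['r'],.076,YP); f=grab('side');cv2.imwrite('pics/s2.png',cv2.resize(f['frame'][70:220,120:320,::-1],None,fx=4,fy=4))
E
```

```text
turn -0.0009 x -0.0013 y 0.0002 z 0.0002 | tcp [0.5302 0.2693 0.0762] [ 3.141 -0.     1.818] t 3.7 w 0.0351 F [0.8 0.8 0.8]
```

View pics/s2.png

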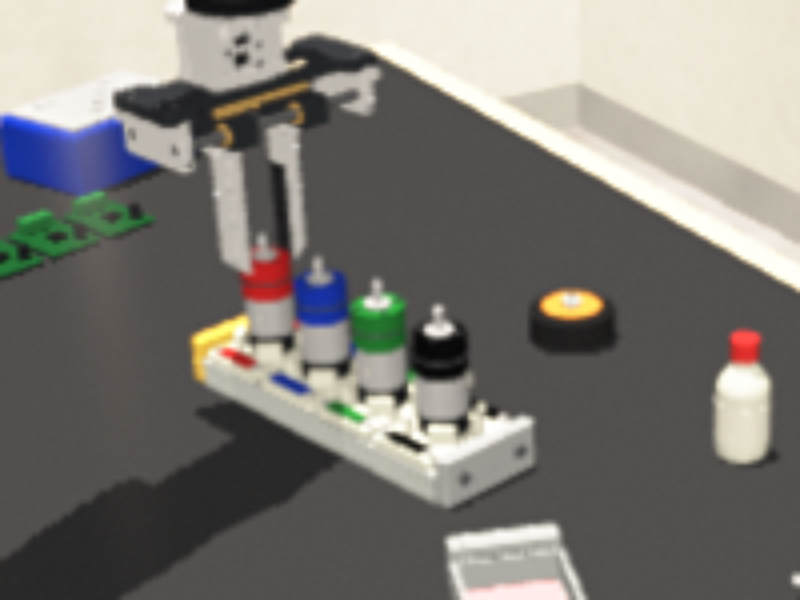

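Emit:
{"method": "drive_tool", "body": {
  "moves": [255,0,0,-0.02,0,255,0,0,-0.03,0,255,0,0,-0.04,0,255,0,0,-0.035,0,255,0,0,0,0.1415,255,0,0,0,0.1415,255,0,0,0,0.1415,255,0,0,0,0.1415,255,-0.044,0.0088,0,0,255,-0.044,0.0088,0,0,255,-0.044,0.0088,0,0,255,-0.044,0.0088,0,0,255,-0.044,0.0088,0,0,255,-0.044,0.0088,0,0,255,-0.044,0.0088,0,0,255,-0.044,0.0088,0,0,255,-0.044,0.0088,0,0,255,-0.044,0.0088,0,0,255,-0.044,0.0088,0,0,255,-0.044,0.0088,0,0]
}}

```text
clock: 6.25
tcp_pos: [0.464, -0.2662, 0.2007]
tool_rot: [-3.141, -0.0, 1.252]
ft_force: [0.8, -0.5, -1.7]
gripper_width: 0.0352
grasp_force: 20.0
```

Emit:
{"method": "drive_tool", "body": {
  "moves": [255,0,0,0,0,255,0,0,0,0]
}}

```text
clock: 6.5
tcp_pos: [0.4644, -0.2643, 0.2006]
tool_rot: [-3.14, -0.001, 1.252]
ft_force: [-0.6, 1.0, -2.5]
gripper_width: 0.0352
grasp_force: 20.0
```

```bash
python3 - <<'E'
from h import *
go(*PLACE['r'],.054,YR); f=grab('side');cv2.imwrite('pics/s3.png',cv2.resize(f['frame'][110:310,150:350,::-1],None,fx=3,fy=3))
E
```

```text
turn -0.0014 x -0.001 y 0.0027 z 0.1466 | tcp [ 0.4644 -0.2643  0.2006] [-3.140e+00 -1.000e-03  1.252e+00] t 6.5 w 0.0352 F [-0.6  1.  -2.5]
```

View pics/s3.png

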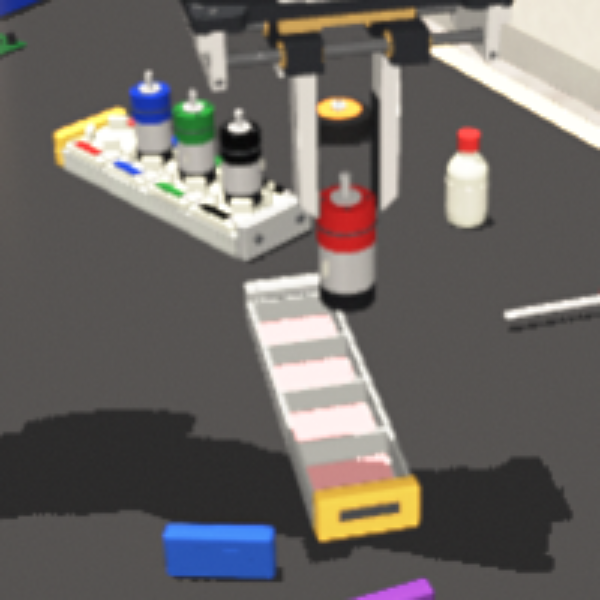

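The red motor hangs upright (345,240) and the compartment next to the yellow handle is free. I'll lower it.

Emit:
{"method": "drive_tool", "body": {
  "moves": [255,-0.001,0.0025,0.03,0,255,0,0,0.035,0,255,0,0,0.035,0,255,0,0,0.025,0,255,0,0,0.015,0,255,0,0,0,0,255,0,0,0.003,0,255,0,0,0.002,0,255,0,0,0.001,0,255,0,0,0,0]
}}

```text
clock: 7.8
tcp_pos: [0.4669, -0.2671, 0.0554]
tool_rot: [3.141, 0.0, 1.252]
ft_force: [0.1, -0.2, -2.6]
gripper_width: 0.0349
grasp_force: 20.0
```

Emit:
{"method": "drive_tool", "body": {
  "moves": [255,0,0,0.001,0,255,0,0,0.001,0,255,0,0,0.0008,0,255,0,0,0,0]
}}

```text
clock: 8.3
tcp_pos: [0.4668, -0.2671, 0.0523]
tool_rot: [-3.142, 0.0, 1.252]
ft_force: [0.5, 0.4, -1.4]
gripper_width: 0.0348
grasp_force: 20.0
```

Emit:
{"method": "drive_tool", "body": {
  "moves": [255,0,0,0.0005,0,255,0,0,0,0,130,0,0,0,0,100,0,0,0,0,0,0,0,0,0,0,0,0,0,0,0,0,0,0,0,0,0,0,0,0,0,0,0,-0.02,0,0,0,0,-0.04,0,0,0,0,-0.045,0,0,0,0,-0.04,0]
}}

```text
clock: 9.8
tcp_pos: [0.4668, -0.267, 0.1984]
tool_rot: [3.141, 0.0, 1.252]
ft_force: [0.2, 1.4, -0.2]
gripper_width: 0.094
grasp_force: 0.0
```

Emit:
{"method": "drive_tool", "body": {
  "moves": [0,0,0,0,-0.1415,0,0,0,0,-0.1415,0,0,0,0,-0.1415,0,0,0,0,-0.1415,0,0.0492,0.0214,0,0,0,0.0492,0.0214,0,0,0,0.0492,0.0214,0,0,0,0.0492,0.0214,0,0,0,0.0492,0.0214,0,0,0,0.0492,0.0214,0,0,0,0.0492,0.0214,0,0,0,0.0492,0.0214,0,0,0,0.0492,0.0214,0,0,0,0,0,0,0,0,0,0,0,0]
}}

```text
clock: 11.68
tcp_pos: [0.5451, 0.2084, 0.1966]
tool_rot: [-3.141, 0.001, 1.817]
ft_force: [0.7, -0.7, -0.7]
gripper_width: 0.0938
grasp_force: 0.0
```

```bash
python3 - <<'E'
from h import *
go(*PICK['b'],.076,YP); f=grab('side');cv2.imwrite('pics/s4.png',cv2.resize(f['frame'][70:310,120:350,::-1],None,fx=2.4,fy=2.4))
E
```

```text
turn -0.0012 x 0.0006 y 0.0005 z 0.1206 | tcp [0.5451 0.2084 0.1966] [-3.141e+00  1.000e-03  1.817e+00] t 11.675 w 0.0938 F [ 0.7 -0.7 -0.7]
```

View pics/s4.png

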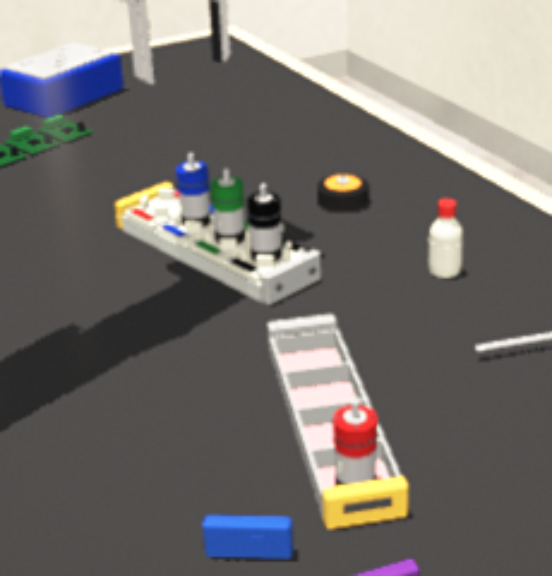

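Red stands upright in the first compartment (355,445). Blue is next.

Emit:
{"method": "drive_tool", "body": {
  "moves": [0,0.0005,0.0005,0.03,0,0,0,0,0.035,0,0,0,0,0.035,0,0,0,0,0.0206,0,0,0,0,0,0,255,0,0,0,0,255,0,0,0,0,255,0,0,0,0,255,0,0,0,0,255,0,0,0,0,255,0,0,0,0]
}}

```text
clock: 13.1
tcp_pos: [0.5456, 0.2101, 0.0763]
tool_rot: [-3.142, -0.0, 1.818]
ft_force: [-0.7, 0.7, -0.3]
gripper_width: 0.0375
grasp_force: 0.0
```

Emit:
{"method": "drive_tool", "body": {
  "moves": [255,0,0,-0.02,0,255,0,0,-0.03,0,255,0,0,-0.04,0,255,0,0,-0.035,0,255,0,0,0,0.1415,255,0,0,0,0.1415,255,0,0,0,0.1415,255,0,0,0,0.1415,255,-0.0415,0.0074,0,0,255,-0.0415,0.0074,0,0,255,-0.0415,0.0074,0,0,255,-0.0415,0.0074,0,0,255,-0.0415,0.0074,0,0,255,-0.0415,0.0074,0,0,255,-0.0415,0.0074,0,0,255,-0.0415,0.0074,0,0,255,-0.0415,0.0074,0,0,255,-0.0415,0.0074,0,0,255,0,0,0,0,255,0,0,0,0]
}}

```text
clock: 15.6
tcp_pos: [0.4854, -0.2062, 0.2007]
tool_rot: [-3.14, -0.001, 1.252]
ft_force: [-0.1, 0.1, -2.8]
gripper_width: 0.0346
grasp_force: 20.0
```

```bash
python3 - <<'E'
from h import *
go(*PLACE['b'],.0555,YR)
E
```

```text
turn -0.0014 x -0.0018 y 0.0009 z 0.1452 | tcp [ 0.4854 -0.2062  0.2007] [-3.140e+00 -1.000e-03  1.252e+00] t 15.6 w 0.0346 F [-0.1  0.1 -2.8]
```

The fingers closed just as the lift started, so this motor may hang a few mm lower. I'll approach the floor in small steps and watch the force.

Emit:
{"method": "drive_tool", "body": {
  "moves": [255,-0.0018,0.001,0.03,0,255,0,0,0.035,0,255,0,0,0.035,0,255,0,0,0.025,0,255,0,0,0.01,0,255,0,0,0,0,255,0,0,0.002,0,255,0,0,0.001,0,255,0,0,0,0]
}}

```text
clock: 16.73
tcp_pos: [0.4865, -0.2093, 0.0637]
tool_rot: [3.141, -0.0, 1.252]
ft_force: [-0.6, -0.0, -3.5]
gripper_width: 0.035
grasp_force: 20.0
```

```bash
python3 - <<'E'
from h import *
go(*PLACE['b'],.0555,YR); f=grab('side');cv2.imwrite('pics/s5.png',cv2.resize(f['frame'][150:300,190:340,::-1],None,fx=4,fy=4))
E
```

```text
turn -0.0014 x 0.0008 y -0.0011 z 0.0082 | tcp [ 0.4865 -0.2093  0.0637] [ 3.141 -0.     1.252] t 16.725 w 0.035 F [-0.6 -0.  -3.5]
```

View pics/s5.png

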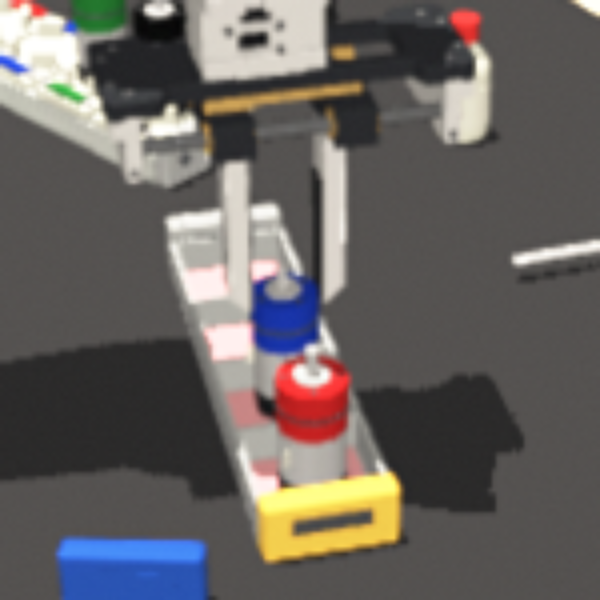

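Blue is upright just behind red (285,340), not touching it. I'll keep lowering.

Emit:
{"method": "drive_tool", "body": {
  "moves": [255,0,0,0.0015,0,255,0,0,0.0015,0,255,0,0,0.001,0,255,0,0,0,0]
}}

```text
clock: 17.27
tcp_pos: [0.4861, -0.2092, 0.0591]
tool_rot: [-3.141, -0.0, 1.252]
ft_force: [0.3, 0.6, -3.2]
gripper_width: 0.0353
grasp_force: 20.0
```

Emit:
{"method": "drive_tool", "body": {
  "moves": [255,0,0,0.001,0,255,0,0,0.001,0,255,0,0,0,0]
}}

```text
clock: 17.65
tcp_pos: [0.4861, -0.2092, 0.0572]
tool_rot: [-3.141, -0.0, 1.252]
ft_force: [-0.3, -0.4, -3.3]
gripper_width: 0.0347
grasp_force: 20.0
```

Emit:
{"method": "drive_tool", "body": {
  "moves": [255,0,0,0.001,0,255,0,0,0,0]
}}

```text
clock: 17.9
tcp_pos: [0.4861, -0.2092, 0.0562]
tool_rot: [-3.141, -0.0, 1.252]
ft_force: [-0.8, 0.5, -3.9]
gripper_width: 0.0347
grasp_force: 20.0
```

Emit:
{"method": "drive_tool", "body": {
  "moves": [255,0,0,0.001,0,255,0,0,0,0]
}}

```text
clock: 18.15
tcp_pos: [0.4861, -0.2092, 0.0552]
tool_rot: [-3.141, -0.0, 1.252]
ft_force: [0.4, -0.2, -4.2]
gripper_width: 0.0348
grasp_force: 20.0
```

Emit:
{"method": "drive_tool", "body": {
  "moves": [255,0,0,0.001,0,255,0,0,0.001,0,255,0,0,0,0]
}}

```text
clock: 18.52
tcp_pos: [0.4863, -0.2101, 0.054]
tool_rot: [3.141, 0.001, 1.251]
ft_force: [-2.3, -1.8, 5.7]
gripper_width: 0.0348
grasp_force: 20.0
```

Emit:
{"method": "drive_tool", "body": {
  "moves": [255,0,0,0.001,0,255,0,0,0,0]
}}

```text
clock: 18.77
tcp_pos: [0.4866, -0.2108, 0.0536]
tool_rot: [3.139, 0.001, 1.251]
ft_force: [-2.3, -1.2, 10.2]
gripper_width: 0.035
grasp_force: 20.0
```

Contact, at 6-10 N. I'll ease off 1 mm, release and go to green.

Emit:
{"method": "drive_tool", "body": {
  "moves": [255,0,0,-0.001,0,255,0,0,0,0,130,0,0,0,0,100,0,0,0,0,0,0,0,0,0,0,0,0,0,0,0,0,0,0,0,0,0,0,0,0,0,0,0,-0.02,0,0,0,0,-0.04,0,0,0,0,-0.045,0,0,0,0,-0.04,0]
}}

```text
clock: 20.27
tcp_pos: [0.4861, -0.2093, 0.1998]
tool_rot: [3.141, 0.0, 1.252]
ft_force: [0.1, -0.1, 0.8]
gripper_width: 0.0944
grasp_force: 0.0
```

Emit:
{"method": "drive_tool", "body": {
  "moves": [0,0,0,0,-0.1415,0,0,0,0,-0.1415,0,0,0,0,-0.1415,0,0,0,0,-0.1415,0,0.0411,0.02,0,0,0,0.0411,0.02,0,0,0,0.0411,0.02,0,0,0,0.0411,0.02,0,0,0,0.0411,0.02,0,0,0,0.0411,0.02,0,0,0,0.0411,0.02,0,0,0,0.0411,0.02,0,0,0,0,0,0,0,0,0,0,0,0]
}}

```text
clock: 22.02
tcp_pos: [0.5606, 0.1476, 0.1981]
tool_rot: [-3.141, 0.001, 1.817]
ft_force: [-0.2, -0.5, 0.3]
gripper_width: 0.094
grasp_force: 0.0
```

```bash
python3 - <<'E'
from h import *
go(*PICK['g'],.076,YP); f=grab('side');cv2.imwrite('pics/s6.png',cv2.resize(f['frame'][70:310,120:350,::-1],None,fx=2.4,fy=2.4))
E
```

```text
turn -0.0013 x 0.0011 y 0.0004 z 0.1221 | tcp [0.5606 0.1476 0.1981] [-3.141e+00  1.000e-03  1.817e+00] t 22.025 w 0.094 F [-0.2 -0.5  0.3]
```

View pics/s6.png

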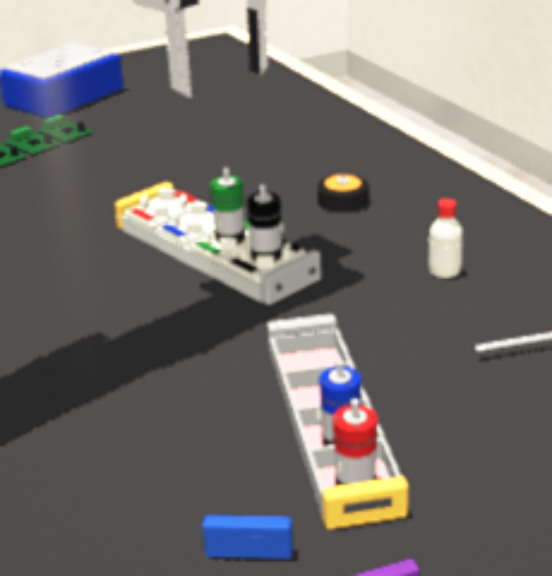

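Blue stands upright in the second compartment. Now green, with extra rows for the fingers to close.

Emit:
{"method": "drive_tool", "body": {
  "moves": [0,0.0005,0.0005,0.03,0,0,0,0,0.035,0,0,0,0,0.035,0,0,0,0,0.0221,0,0,0,0,0,0,255,0,0,0,0,255,0,0,0,0,255,0,0,0,0,255,0,0,0,0,255,0,0,0,0,255,0,0,0,0,255,0,0,0,0,255,0,0,0,0]
}}

```text
clock: 23.7
tcp_pos: [0.5613, 0.1493, 0.0762]
tool_rot: [3.142, -0.0, 1.818]
ft_force: [-0.4, 0.0, 0.3]
gripper_width: 0.0352
grasp_force: 20.0
```

Emit:
{"method": "drive_tool", "body": {
  "moves": [255,0,0,-0.02,0,255,0,0,-0.03,0,255,0,0,-0.04,0,255,0,0,-0.035,0,255,0,0,0,0.1415,255,0,0,0,0.1415,255,0,0,0,0.1415,255,0,0,0,0.1415,255,-0.0377,0.005,0,0,255,-0.0377,0.005,0,0,255,-0.0377,0.005,0,0,255,-0.0377,0.005,0,0,255,-0.0377,0.005,0,0,255,-0.0377,0.005,0,0,255,-0.0377,0.005,0,0,255,-0.0377,0.005,0,0,255,0,0,0,0,255,0,0,0,0,255,0,0,0,0]
}}

```text
clock: 26.08
tcp_pos: [0.5049, -0.1481, 0.2009]
tool_rot: [-3.141, -0.001, 1.254]
ft_force: [-0.3, -0.9, -2.4]
gripper_width: 0.0352
grasp_force: 20.0
```

```bash
python3 - <<'E'
from h import *
go(*PLACE['g'],.0555,YR)
E
```

```text
turn 0.0008 x -0.002 y 0.0006 z 0.1454 | tcp [ 0.5049 -0.1481  0.2009] [-3.141e+00 -1.000e-03  1.254e+00] t 26.075 w 0.0352 F [-0.3 -0.9 -2.4]
```

Emit:
{"method": "drive_tool", "body": {
  "moves": [255,-0.0015,0.0005,0.03,0,255,0,0,0.035,0,255,0,0,0.035,0,255,0,0,0.025,0,255,0,0,0.015,0,255,0,0,0,0,255,0,0,0.003,0,255,0,0,0.0015,0,255,0,0,0.001,0,255,0,0,0,0]
}}

```text
clock: 27.32
tcp_pos: [0.5048, -0.1512, 0.0559]
tool_rot: [3.141, -0.0, 1.252]
ft_force: [0.3, 0.2, -2.3]
gripper_width: 0.0346
grasp_force: 20.0
```

Emit:
{"method": "drive_tool", "body": {
  "moves": [255,0,0,0.001,0,255,0,0,0.001,0,255,0,0,0,0]
}}

```text
clock: 27.7
tcp_pos: [0.5046, -0.1512, 0.0535]
tool_rot: [-3.141, -0.0, 1.252]
ft_force: [0.1, 0.3, -2.7]
gripper_width: 0.0348
grasp_force: 20.0
```

Emit:
{"method": "drive_tool", "body": {
  "moves": [255,0,0,0.0007,0,255,0,0,0,0]
}}

```text
clock: 27.95
tcp_pos: [0.5046, -0.1512, 0.0529]
tool_rot: [-3.141, -0.0, 1.252]
ft_force: [0.1, -1.3, -2.6]
gripper_width: 0.0348
grasp_force: 20.0
```

Emit:
{"method": "drive_tool", "body": {
  "moves": [255,0,0,0.0008,0,255,0,0,0,0]
}}

```text
clock: 28.2
tcp_pos: [0.5047, -0.1513, 0.0522]
tool_rot: [3.141, 0.0, 1.252]
ft_force: [0.4, -0.7, -2.2]
gripper_width: 0.035
grasp_force: 20.0
```

Emit:
{"method": "drive_tool", "body": {
  "moves": [255,0,0,0,0,130,0,0,0,0,100,0,0,0,0,0,0,0,0,0,0,0,0,0,0,0,0,0,0,0,0,0,0,0,0,0,0,0,-0.02,0,0,0,0,-0.04,0,0,0,0,-0.045,0,0,0,0,-0.04,0]
}}

```text
clock: 29.58
tcp_pos: [0.5046, -0.1512, 0.1987]
tool_rot: [3.141, 0.0, 1.252]
ft_force: [1.1, 0.1, -0.1]
gripper_width: 0.0941
grasp_force: 0.0
```

Emit:
{"method": "drive_tool", "body": {
  "moves": [0,0,0,0,-0.1415,0,0,0,0,-0.1415,0,0,0,0,-0.1415,0,0,0,0,-0.1415,0,0.0362,0.0213,0,0,0,0.0362,0.0213,0,0,0,0.0362,0.0213,0,0,0,0.0362,0.0213,0,0,0,0.0362,0.0213,0,0,0,0.0362,0.0213,0,0,0,0,0,0,0,0,0,0,0,0]
}}

```text
clock: 31.08
tcp_pos: [0.5751, 0.0897, 0.197]
tool_rot: [-3.141, 0.001, 1.817]
ft_force: [-0.1, -0.1, 0.7]
gripper_width: 0.094
grasp_force: 0.0
```

```bash
python3 - <<'E'
from h import *
go(*PICK['k'],.076,YP); f=grab('side');cv2.imwrite('pics/s7.png',cv2.resize(f['frame'][70:310,120:350,::-1],None,fx=2.4,fy=2.4))
E
```

```text
turn -0.0014 x 0.001 y 0.0004 z 0.121 | tcp [0.5751 0.0897 0.197 ] [-3.141e+00  1.000e-03  1.817e+00] t 31.075 w 0.094 F [-0.1 -0.1  0.7]
```

View pics/s7.png

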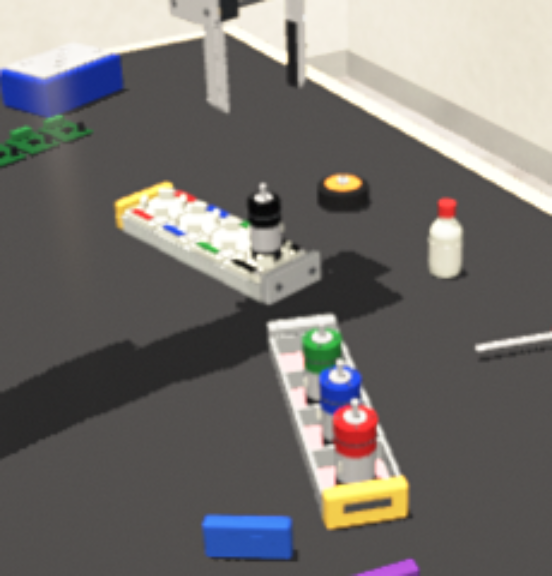

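Three are standing in order. Black is last.

Emit:
{"method": "drive_tool", "body": {
  "moves": [0,0.0005,0.0005,0.03,0,0,0,0,0.035,0,0,0,0,0.035,0,0,0,0,0.021,0,0,0,0,0,0,255,0,0,0,0,255,0,0,0,0,255,0,0,0,0,255,0,0,0,0,255,0,0,0,0,255,0,0,0,0,255,0,0,0,0,255,0,0,0,0]
}}

```text
clock: 32.75
tcp_pos: [0.5759, 0.0913, 0.0761]
tool_rot: [3.142, -0.0, 1.818]
ft_force: [-0.3, -0.3, 0.2]
gripper_width: 0.0349
grasp_force: 20.0
```

Emit:
{"method": "drive_tool", "body": {
  "moves": [255,0,0,-0.02,0,255,0,0,-0.03,0,255,0,0,-0.04,0,255,0,0,-0.035,0,255,0,0,0,0.1415,255,0,0,0,0.1415,255,0,0,0,0.1415,255,0,0,0,0.1415,255,-0.0382,0.0017,0,0,255,-0.0382,0.0017,0,0,255,-0.0382,0.0017,0,0,255,-0.0382,0.0017,0,0,255,-0.0382,0.0017,0,0,255,0,0,0,0,255,0,0,0,0,255,0,0,0,0]
}}

```text
clock: 34.75
tcp_pos: [0.5242, -0.0913, 0.2008]
tool_rot: [-3.141, -0.001, 1.254]
ft_force: [0.3, -0.3, -2.9]
gripper_width: 0.035
grasp_force: 20.0
```

```bash
python3 - <<'E'
from h import *
go(*PLACE['k'],.0555,YR)
E
```

```text
turn 0.0008 x -0.001 y 0.0001 z 0.1453 | tcp [ 0.5242 -0.0913  0.2008] [-3.141e+00 -1.000e-03  1.254e+00] t 34.75 w 0.035 F [ 0.3 -0.3 -2.9]
```

Emit:
{"method": "drive_tool", "body": {
  "moves": [255,0,0,0.03,0,255,0,0,0.035,0,255,0,0,0.035,0,255,0,0,0.025,0,255,0,0,0.015,0,255,0,0,0,0,255,0,0,0.003,0,255,0,0,0.0015,0,255,0,0,0.001,0,255,0,0,0,0]
}}

```text
clock: 36.0
tcp_pos: [0.5242, -0.0928, 0.0559]
tool_rot: [3.141, -0.0, 1.252]
ft_force: [-0.5, 0.3, -2.6]
gripper_width: 0.0348
grasp_force: 20.0
```

Emit:
{"method": "drive_tool", "body": {
  "moves": [255,0,0,0.001,0,255,0,0,0.001,0,255,0,0,0.0008,0,255,0,0,0.0008,0,255,0,0,0,0]
}}

```text
clock: 36.62
tcp_pos: [0.524, -0.0931, 0.0523]
tool_rot: [3.141, 0.0, 1.251]
ft_force: [-0.9, -1.4, 1.0]
gripper_width: 0.0348
grasp_force: 20.0
```

Emit:
{"method": "drive_tool", "body": {
  "moves": [255,0,0,0,0,130,0,0,0,0,100,0,0,0,0,0,0,0,0,0,0,0,0,0,0,0,0,0,0,0,0,0,0,0,0,0,0,0,-0.02,0,0,0,0,-0.04,0,0,0,0,-0.045,0,0,0,0,-0.04,0,0,0,0,0,0,0,0,0,0,0]
}}

```text
clock: 38.25
tcp_pos: [0.5235, -0.0924, 0.1965]
tool_rot: [-3.141, -0.0, 1.252]
ft_force: [-0.5, -0.5, -0.1]
gripper_width: 0.0939
grasp_force: 0.0
```

```bash
python3 - <<'E'
from h import *
f=grab('side');cv2.imwrite('pics/s8.png',cv2.resize(f['frame'][70:310,120:400,::-1],None,fx=2.4,fy=2.4))
E
```

```text
(no output)
```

View pics/s8.png

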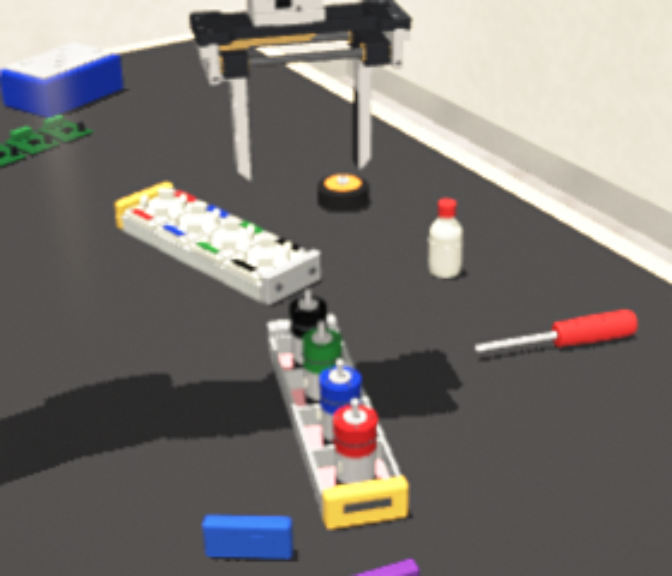

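All four stand upright in order from the yellow handle (red, blue, green, black). The gripper is clear, and the bottle, wheel and screwdriver haven't moved.

```bash
python3 -c "
from station import order
print(order.hand_in())"
```

```text
the job is handed in; nothing more can be done
None
```

The four motors stand upright in the rack in order from the yellow handle (red, blue, green, black), all released; the job was handed in at about 38 s, and no verdict came back.

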